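# Clamp a glued totem with a ratchet bench clamp

## Robot

A 6-joint arm with a two-finger parallel gripper is mounted at the origin on the work surface. World frame = base frame: x ahead of the robot, y to its left, z up, the work surface at z = 0. Lengths are in m, angles in degrees, forces in N, time in s.
With the tool pointing down it reaches from about 0.275 to 0.85 m from the base axis. Payload 19 kg.
Tool frame: the origin (TCP) lies on the centre line of the jaws, within the pads' length; the fingertips stand arm.tips_ahead ahead of it and the grasp point (between the pads) lies 5 mm behind it (arm.tips_ahead is the distance from the TCP to the fingertips, in m); z points along the fingers, y is the direction in which the jaws open and shut (so a half turn about z gives the same grasp; the last joint's range is limited). The gripper opens to 85 mm and grips with 20 to 120 N. Pads are 22 mm wide; open, the fingers measure 114 mm over their backs; the gripper's body (76 mm by 85 mm) begins 54 mm behind the grasp point. The pads swing forward as they close: fully open they stand 13 mm farther back than shut.
Start: joints at [-81.876, 8.623, 82.357, -0, 89.026, -7.678], TCP at [0.157, -0.553, 0.245] pointing down, gripper open.
Joint ranges: [-160.23, 160.23], [-39.13, 120.54], [6.94, 153.29], [-79.49, 259.48], [9.18, 160.14], [-161.06, 161.06]. Speed limits (degrees/s): [108.29, 108.29, 127.2, 172.46, 172.46, 172.46].

## Interface

Orientations are given as [roll, pitch, yaw] about the fixed x, y, z axes, in that order (R = Rz(yaw) Ry(pitch) Rx(roll)).
In Python, from rig import readout, vision, arm, regions_of, tip_of gives the robot as it stands.
- The arm moves only by the tool servo_tool, never from a script. Its argument "rows" is a list of rows, each a list of 3 entries, a list of its own where there are three numbers: the closure, from 0 (fully open) to 1 (shut), then the shift along the tool's x, y, z in cm, then the turn, a rotation vector about the tool's x, y, z in rad. A call has 1 to 20 rows; each row shifts and turns the commanded pose from where the row before left it, along the tool's axes as they then stand; what a row does not reach is not made up. A row lasts 1/8 s, in which the tool goes at most 62.5 mm and 10.7 degrees, less where a joint would pass 70% of its speed; a pose out of reach is approached as far as the arm can. A call is refused whole if a number of a shift passes 6.25 or a number of a turn 0.188, either way. A call with a gripper value outside its range is refused whole. The fingers move at their own pace and stop on an object; "force" is the grip in N (left out, the last holds). Time passes only in rows, so rows that do not move let the fingers close. It gives the time, the measured TCP pose, the force and the opening at its end, in the units of the state.
- readout.observe(): the state, without advancing time (a new reading comes with each control period).
- vision.camera(name): name is "scene" or "top" or "wrist"; returns a dict with "frame" (480x640x3 uint8, red, green, blue), "intrinsics" (3x3 intrinsics, pixels), "k1" (the pictures are not rectified: a ray, as slopes to the right and down, at radius r is drawn at 1 + k1 r^2 times it, then the intrinsics apply), "rvec" (rotation vector, rad) and "tvec" (3), from world to camera coordinates, as OpenCV has them; the wrist camera has in their place "hand_eye" (4x4, takes a point from camera to tool coordinates, whose origin is the TCP and whose axes are the flange's). Camera axes: x right, y down, z forward; pixel columns grow to the right and rows downward; lengths in m; the calibration is good to about 2 mm. A picture is of the moment at which its call begins: read the wrist's pose just before it. There is no depth.
- arm.job_done(): hands the job in, once; it reports no verdict.
Trained networks look in a picture, given as the dict that the camera call returned (one of the last four; its "shot" number tells which), for a name from the list of things; names that differ only in an ending like _2 or _b are one class to them, and where a whole thing is asked for, a point or a joint stands for the part that bears it (a point fixed in the world has none). Each returns a list of dicts, best first, with "conf" (0 to 1); they miss things now and then, are a little off and sometimes report something else, mostly with a low value. They report only what shows in the picture. A call takes as long as a camera call.
- regions_of(picture, label): "region" (480x640 bool, what is visible of it) and "rect" ([left, top, right, bottom] in pixels, round what is visible of it).
- tip_of(picture, label): "centre" ([row, column] in pixels: a listed point, or the origin of a listed thing).
The state is a dict: "time_s": time; "joint_positions": joint angles; "qvel": joint speeds; "joint_efforts": joint torques, N m; "tool_pos": TCP position; "ee_rot": TCP orientation; "wrist_force": force on the tool from outside, world axes, zero at the start; "torque": the same for the moment, N m; "opening": finger opening in m.
Only numpy, scipy, OpenCV 4.12 (cv2) and the standard library are available. Lean on these libraries where they do the work, as an engineer would, in place of code of your own. Each camera call takes 0.05 s, during which the arm holds its last target. There are 200 camera calls.

## Task

The cream plaster totem lying in the bench clamp has fresh glue on its foot: pump the clamp's lever by its upright black peg, in repeated full strokes, until the ram has pushed the totem against its plinth and the lever itself has gone clearly stiff under your hand (a pull of about 10 to 15 N at the peg near the end of a stroke); stop there, because plaster cracks when cranked further. Work only with the lever, not by pushing the ram or the castings, and finish with the lever swung back to its starting stop and let go, everything else on the table left where it is.

Things in the scene. Friction and masses are not known exactly. Their poses are not given: they have to be found in the camera images.
- clamp: Ratchet bench clamp fixed to the table: steel base plate 620 x 120 x 20 mm, grey guides and stop. Origin on the table top below the ram's centre line; x is the squeezing direction (ram, totem, plinth, stop), z up. Plate: x -190 to 430, y -60 to 60 mm; stop face at x 385 mm, 100 mm high. Ram centre line y 0, z 45 mm. Pawl bridge at x -54 mm, 100 mm high.
- lever_pivot (a point): Vertical axis of the lever (clamp frame x 0, y +50 mm), 90 mm above the table. A spring pawl on the lever, 50 mm from this axis, pushes the toothed ram. It catches the next tooth only if the lever came back below 0.04 rad, and the ram is kept one tooth (12 mm) further only if the stroke reaches 0.33; shorter strokes gain nothing, no stroke gains two. The ram stays on the return.
- lever_peg (a point): Upright round black peg at the lever's free end, 26 mm thick, from 90 to 158 mm above the table, 140 mm from the pivot axis on the clamp's -y side; may turn inside the fingers. The point is on its axis at 125 mm height. Free space 60 mm all round it above 100 mm height. Pull felt here near stroke end: about 1 to 2 N idle, 2 to 5 N while totem or pad slides, then about 6 N more per tooth.
- lever (a joint): Lever angle, rad: 0 at its starting stop, 0.36 at the far stop. Grows counterclockwise seen from above, carrying the peg along the clamp's +x: from clamp frame (-25, -88) mm at 0 over (0, -90) at 0.18 to (25, -88) mm at 0.36. No return spring: it stays where it is left and must be brought back. An arm that yields under load may stop short: check that strokes are full.
- ram: Toothed steel ram, bar 24 x 24 x 225 mm along the clamp's x, with a black rubber pad 44 mm across on a stem at its front. Axes as the clamp; the origin starts within 3 mm of the clamp's and moves along x, 12 mm per tooth.
- ram_nose (a point): Front of the ram's steel nose (clamp x 57 to 60 mm at the start). The pad's set-out differs by up to 40 mm; its stem first gives way against 8 N over a dead travel of up to 20 mm, then bears on a spring of 1.4 N/mm (17 N per tooth). Dead travel cannot be read from poses: go by the lever's feel. After totem meets plinth it takes up to three strokes to bite; four to nine in all.
- totem: Cream plaster totem lying on the clamp's plate, 180 mm long, shaft 60 mm wide, head 80 mm wide, 50 mm thick, 0.45 kg. Origin: centre of its underside; its x axis runs from head (towards the pad) to foot (towards the plinth).
- totem_foot (a point): Centre of the totem's foot end face (90 mm along its x, 25 mm above its underside).
- plinth: Cream plaster plinth slab, 30 x 100 x 80 mm, standing on edge against the clamp's stop. Origin: centre of its underside; its x axis is the squeezing direction.
- plinth_face (a point): Point on the plinth's face towards the totem, 25 mm above its underside; the glued foot is to bear here.
- totem_brown1: Bystander: brown standing totem, 210 mm high, foot 90 x 80 mm; origin under its centre.
- totem_brown2: Bystander: a second brown standing totem of the same size.
- bowl: Bystander: yellow plastic bowl, 140 mm across, 65 mm high; origin under its centre.
- sanding_block: Bystander: cork sanding block 90 x 50 x 30 mm, beside the clamp on the lever's side; origin under its centre.
- spatula: Bystander: spatula lying beside the clamp on the side away from the lever's peg.
- glue: Bystander: white glue bottle, 50 mm across, 130 mm high, beside the clamp's far part on the lever's side; origin under its centre.
- brush_cup: Bystander: clay-coloured cup with brushes, 72 mm across, 180 mm high with the brushes; origin under its centre.

How it is judged:
By the outcome, as a careful person would: the job done as asked, in the order asked, and still so for the second after the job is handed in, with the robot touching nothing.
It also fails if it takes over 72 s, if anything falls off the work surface, if the arm or the gripper's body presses on something with over 40 N, if the wrist force passes 120 N, or if a joint passes its speed limit or range.

## Working session

There is one attempt and no reset: what is moved stays moved. The work goes in short steps, Python scripts to look and compute and a tool call to move; the robot and the scene stay as the last step left them, time stands still between calls to the robot, and variables do not carry over. Pictures are saved under pics/ and viewed, about 8 in all and at most 12, crops included, and the job is handed in when it is done.

Besides the shell and the picture viewer there is one more tool, called after "Emit:" as a command line: name --argument value ..., lists and objects as JSON in quotes. servo_tool: Moves the arm, as the interface text tells. Its arguments: {"type":"object","properties":{"rows":{"type":"array"},"force":{"type":"number"}},"required":["rows"]}

```bash
mkdir -p pics
cat > h.py <<'E'
import numpy as np, cv2
from scipy.spatial.transform import Rotation as R
from rig import readout, vision, arm, regions_of, tip_of
def ray(p,rc,st=None):
    K=np.array(p["intrinsics"]);u=np.array([(rc[1]-K[0,2])/K[0,0],(rc[0]-K[1,2])/K[1,1]])
    s=u.copy()
    for _ in range(20): s=u/(1+p["k1"]*(s@s))
    d=np.array([s[0],s[1],1.])
    if "rvec" in p:
        M=R.from_rotvec(np.ravel(p["rvec"])).as_matrix();return -M.T@np.ravel(p["tvec"]),M.T@d
    H=np.array(p["hand_eye"]);T=R.from_euler('xyz',st["ee_rot"],degrees=True).as_matrix()
    return T@H[:3,3]+np.array(st["tool_pos"]),T@H[:3,:3]@d
def atz(p,rc,z,st=None):
    o,d=ray(p,rc,st);return o+d*(z-o[2])/d[2]
def save(p,n): cv2.imwrite("pics/"+n,p["frame"][:,:,::-1])
E
cat > a.py <<'E'
from h import *
print(readout.observe(), arm.tips_ahead)
hs={"clamp":0,"lever_pivot":.09,"lever_peg":.125,"ram_nose":.045,"totem":.02,"totem_foot":.045,"plinth":.02,"plinth_face":.045,"sanding_block":0,"glue":0,"brush_cup":0,"bowl":0,"totem_brown1":0}
for c in("top","scene"):
    p=vision.camera(c);save(p,c+"0.png")
    for n,z in hs.items():
        print(c,n,[(np.round(atz(p,t["centre"],z),3).tolist(),np.round(t["centre"]).tolist(),round(t["conf"],2)) for t in tip_of(p,n)[:2]])
E
python3 a.py; python3 -c "
import cv2,numpy as np
a=[cv2.imread('pics/%s0.png'%c) for c in('top','scene')]
cv2.imwrite('pics/both.png',cv2.resize(np.vstack(a),(600,900))[:, :]) if 0 else None"
```

```text
{'time_s': 0.0, 'joint_positions': array([-8.18754603e+01,  8.65144778e+00,  8.23910109e+01, -6.22313917e-04,
        8.90265692e+01, -7.67658062e+00]), 'qvel': array([ 0.05777043, -0.01858777,  0.04739319, -0.01751794,  0.01479187,
       -0.10707666]), 'joint_efforts': array([-8.17319979e-04, -7.13059545e+01, -5.70866597e+01, -3.14973968e-04,
        9.14695353e-03,  2.31943147e-05]), 'tool_pos': array([ 0.15652866, -0.55305738,  0.24468784]), 'ee_rot': array([-1.79931508e+02, -8.60417665e-03,  1.58011261e+01]), 'wrist_force': array([-0.19672486,  0.29753813, -0.7263822 ]), 'torque': array([ 0.00654572,  0.00890441, -0.00466479]), 'opening': 0.08545148712846685} 0.014
top clamp [([0.601, 0.165, 0.0], [228.0, 265.0], 0.9), ([0.409, 0.475, 0.0], [303.0, 140.0], 0.44)]
top lever_pivot [([0.657, 0.184, 0.09], [198.0, 254.0], 0.98)]
top lever_peg [([0.499, 0.17, 0.125], [262.0, 256.0], 0.84)]
top ram_nose [([0.607, 0.114, 0.045], [222.0, 284.0], 0.65)]
top totem [([0.65, -0.085, 0.02], [207.0, 365.0], 0.71)]
top totem_foot [([0.674, -0.169, 0.045], [196.0, 400.0], 0.72)]
top plinth [([0
[... 665 characters left out ...]
73, -0.185, 0.045], [222.0, 232.0], 0.33)]
scene totem [([0.653, -0.084, 0.02], [251.0, 260.0], 0.84)]
scene totem_foot [([0.662, -0.178, 0.045], [222.0, 237.0], 0.55)]
scene plinth [([0.685, -0.201, 0.02], [227.0, 226.0], 0.65)]
scene plinth_face [([0.671, -0.176, 0.045], [224.0, 235.0], 0.76), ([0.666, -0.171, 0.045], [225.0, 237.0], 0.21)]
scene sanding_block [([0.519, -0.061, 0.0], [238.0, 310.0], 0.83)]
scene glue [([0.534, -0.216, 0.0], [203.0, 274.0], 0.87)]
scene brush_cup [([0.409, 0.471, 0.0], [373.0, 490.0], 0.65)]
scene bowl [([0.311, -0.337, 0.0], [146.0, 316.0], 0.89), ([0.616, -0.406, 0.0], [175.0, 214.0], 0.2)]
scene totem_brown1 [([0.614, -0.421, 0.0], [171.0, 212.0], 0.75)]
```

View pics/top0.png

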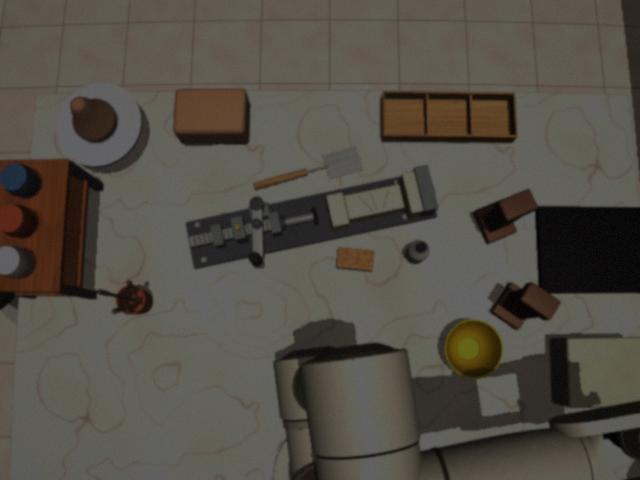

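View pics/scene0.png

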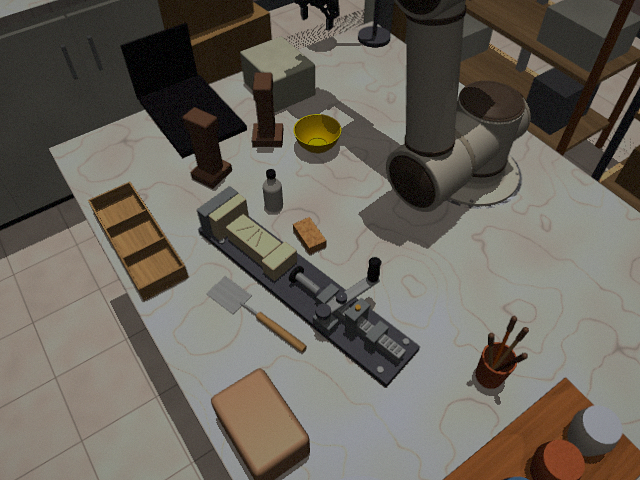

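The top and scene views show the clamp running from about (190,245) to (435,190) in the top picture. The black peg is at about (257,260) there and at (375,268) in the scene view. Clamp x points to about -77° in the world frame, so the tool's y axis is already nearly along it. The peg is at about (0.508, 0.172).

Emit:
servo_tool --rows '[[0.3,[1.5,-2,0],[0,0,0.05]],[0.3,[3,-3.7,0],[0,0,0]],[0.3,[3,-3.7,0],[0,0,0]],[0.3,[3,-3.7,0],[0,0,0]],[0.3,[3,-3.7,0],[0,0,0]],[0.3,[3,-3.7,0],[0,0,0]],[0.3,[3,-3.7,0],[0,0,0]],[0.3,[3,-3.7,0],[0,0,0]],[0.3,[3,-3.7,0],[0,0,0]],[0.3,[3,-3.7,0],[0,0,0]],[0.3,[3,-3.7,0],[0,0,0]],[0.3,[3,-3.7,0],[0,0,0]],[0.3,[3,-3.7,0],[0,0,0]],[0.3,[3,-3.7,0],[0,0,0]],[0.3,[3,-3.7,0],[0,0,0]],[0.3,[3,-3.7,0],[0,0,0]],[0.3,[1.5,-2,0],[0,0,0]],[0.3,[0,0,0],[0,0,0]],[0.3,[0,0,0],[0,0,0]]]'

```text
time_s: 3.78
tool_pos: [0.4898, 0.1342, 0.2453]
ee_rot: [180.0, 0.0, 12.9]
wrist_force: [0.0, 0.2, 0.4]
opening: 0.0597
```

```bash
cat > b.py <<'E'
from h import *
import sys
s=readout.observe();p=vision.camera("wrist");save(p,sys.argv[1])
print(s["time_s"],s["tool_pos"],s["ee_rot"],s["wrist_force"],s["opening"])
T=R.from_euler('xyz',s["ee_rot"],degrees=True).as_matrix()
for n,z in {"clamp":0,"lever_pivot":.09,"lever_peg":.125,"ram_nose":.045,"totem":.02,"totem_foot":.045,"plinth_face":.045}.items():
    for t in tip_of(p,n)[:1]:
        w=atz(p,t["centre"],z,s);print(n,w.round(3),"tool",(T.T@(w-s["tool_pos"])).round(3),np.round(t["centre"]),round(t["conf"],2))
E
python3 b.py w1.png
```

```text
3.775 [0.48981059 0.13424251 0.24528407] [1.79997496e+02 1.22037142e-02 1.29426854e+01] [0.04431959 0.23606361 0.44993217] 0.05970847454628692
clamp [0.6   0.169 0.   ] tool [ 0.115 -0.009  0.245] [ 67. 311.] 0.62
lever_peg [0.505 0.171 0.125] tool [ 0.023 -0.032  0.12 ] [203. 267.] 0.86
ram_nose [0.611 0.11  0.045] tool [0.113 0.051 0.2  ] [ 61. 392.] 0.97
plinth_face [0.591 0.163 0.045] tool [ 0.105 -0.005  0.2  ] [ 73. 314.] 0.63
```

View pics/w1.png

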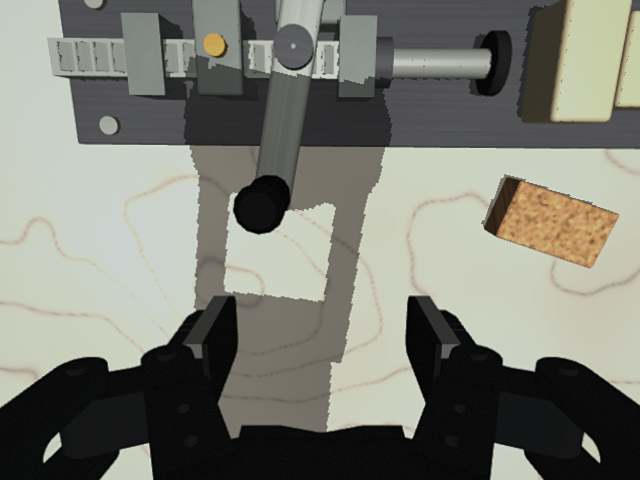

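The wrist view shows the peg top at about (262,205). The lever lies at its starting stop, the plate edge is level in the picture so the yaw is right, and there is a gap between pad and totem head. I'll move over the peg, go down and grip.

Emit:
servo_tool --rows '[[0.3,[1.2,-1.6,0],[0,0,0]],[0.3,[1.1,-1.6,0],[0,0,0]],[0.3,[0,0,3],[0,0,0]],[0.3,[0,0,3],[0,0,0]],[0.3,[0,0,3],[0,0,0]],[0.3,[0,0,2],[0,0,0]],[0.3,[0,0,1],[0,0,0]],[0.3,[0,0,0],[0,0,0]],[1,[0,0,0],[0,0,0]],[1,[0,0,0],[0,0,0]],[1,[0,0,0],[0,0,0]],[1,[0,0,0],[0,0,0]],[1,[0,0,0],[0,0,0]],[1,[0,0,0],[0,0,0]]]' --force 40

```text
time_s: 5.92
tool_pos: [0.5056, 0.1711, 0.1262]
ee_rot: [-180.0, -0.1, 12.9]
wrist_force: [-1.4, 1.5, 6.3]
opening: 0.0252
```

```bash
python3 b.py w2.png
```

```text
5.925 [0.50563151 0.17106692 0.12623038] [-1.79989142e+02 -8.53576019e-02  1.29352864e+01] [-1.38966345  1.4560514   6.32978934] 0.025209672625958298
clamp [0.598 0.168 0.   ] tool [0.09  0.024 0.126] [ 85. 363.] 0.55
lever_peg [0.506 0.171 0.125] tool [0.001 0.    0.001] [328. 323.] 0.73
ram_nose [0.61  0.112 0.045] tool [0.089 0.081 0.081] [ 77. 496.] 0.82
plinth_face [0.467 0.163 0.045] tool [-0.04  -0.001  0.081] [330. 320.] 0.44
```

View pics/w2.png

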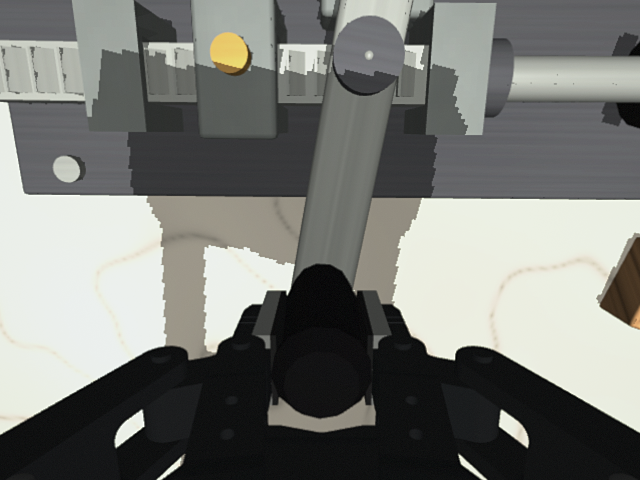

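Firm grip: opening 25 mm, with the peg between the pads at about (322,340). First stroke.

Emit:
servo_tool --rows '[[1,[-0.08,0.6,0],[0,0,0]],[1,[-0.06,0.6,0],[0,0,0]],[1,[-0.04,0.6,0],[0,0,0]],[1,[-0.01,0.6,0],[0,0,0]],[1,[0.01,0.6,0],[0,0,0]],[1,[0.04,0.6,0],[0,0,0]],[1,[0.06,0.6,0],[0,0,0]],[1,[0.07,0.4,0],[0,0,0]],[1,[0.04,0.2,0],[0,0,0]]]'

```text
time_s: 7.45
tool_pos: [0.5161, 0.1243, 0.1258]
ee_rot: [-180.0, -0.0, 13.0]
wrist_force: [-5.6, 2.5, 6.5]
opening: 0.0253
```

```bash
cat > s.py <<'E'
from h import *
s=readout.observe();T=R.from_euler('xyz',s["ee_rot"],degrees=True).as_matrix()
d=T.T@(np.array(s["tool_pos"])-[.5056,.1711,.1262])*1000
print(round(s["time_s"],2),"mm from start",d.round(1),"F tool",(T.T@s["wrist_force"]).round(1),"torq",np.round(s["torque"],2))
E
cat > n.py <<'E'
import subprocess
E
python3 s.py
```

```text
7.45 mm from start [-0.2 47.9  0.3] F tool [-4.9 -3.7 -6.5] torq [0.26 0.77 0.33]
```

Emit:
servo_tool --rows '[[1,[-0.1,-0.6,0],[0,0,0]],[1,[-0.08,-0.6,0],[0,0,0]],[1,[-0.04,-0.6,0],[0,0,0]],[1,[-0.01,-0.6,0],[0,0,0]],[1,[0.01,-0.6,0],[0,0,0]],[1,[0.04,-0.6,0],[0,0,0]],[1,[0.06,-0.6,0],[0,0,0]],[1,[0.08,-0.5,0],[0,0,0]],[1,[0.01,-0.1,0],[0,0,0]]]'

```text
time_s: 8.57
tool_pos: [0.5052, 0.171, 0.1256]
ee_rot: [180.0, -0.0, 12.9]
wrist_force: [-3.1, -6.6, 5.2]
opening: 0.0249
```

```bash
cat >> s.py <<'E'
a=np.arcsin((d[1]-24.9)/140);f=T.T@s["wrist_force"]
print("angle",round(a+.18,3),"tang",round(f[1]*np.cos(a)+f[0]*np.sin(a),1),"radial(+pivot)",round(f[0]*np.cos(a)-f[1]*np.sin(a),1))
E
python3 s.py
```

```text
8.57 mm from start [-0.4 -0.   0.6] F tool [-4.4  5.7 -5.2] torq [-0.9   0.45 -0.73]
angle 0.001 tang 6.4 radial(+pivot) -3.4
```

Emit:
servo_tool --rows '[[1,[-0.1,0.6,0],[0,0,0]],[1,[-0.07,0.6,0],[0,0,0]],[1,[-0.04,0.6,0],[0,0,0]],[1,[-0.01,0.6,0],[0,0,0]],[1,[0.01,0.6,0],[0,0,0]],[1,[0.04,0.6,0],[0,0,0]],[1,[0.06,0.6,0],[0,0,0]],[1,[0.06,0.4,0],[0,0,0]],[1,[0.03,0.2,0],[0,0,0]]]'

```text
time_s: 9.7
tool_pos: [0.5155, 0.1243, 0.1254]
ee_rot: [-179.9, 0.0, 13.0]
wrist_force: [-6.3, 6.1, 4.0]
opening: 0.025
```

```bash
python3 s.py
```

```text
9.7 mm from start [-0.8 47.8  0.8] F tool [-4.8 -7.4 -4. ] torq [0.91 0.83 0.85]
angle 0.344 tang -8.1 radial(+pivot) -3.5
```

```bash
cat > c.py <<'E'
from h import *
import sys
p=vision.camera("scene");save(p,sys.argv[1])
cx=np.array([.223,-.975,0])
for n,z in {"ram_nose":.045,"totem":.02,"totem_foot":.045,"plinth_face":.045,"plinth":.02,"clamp":0}.items():
    for t in tip_of(p,n)[:1]:
        w=atz(p,t["centre"],z);print(n,w.round(3),"along",((w-[.601,.166,0])@cx*1000).round(1),np.round(t["centre"]),round(t["conf"],2))
f=p["frame"][190:360,190:430,::-1];cv2.imwrite("pics/c_"+sys.argv[1],cv2.resize(f,None,fx=3.2,fy=3.2,interpolation=cv2.INTER_CUBIC))
E
python3 c.py s2.png; python3 s.py
```

```text
ram_nose [0.615 0.089 0.045] along 78.3 [286. 312.] 0.7
totem [ 0.657 -0.084  0.02 ] along 256.5 [252. 259.] 0.91
totem_foot [ 0.669 -0.187  0.045] along 359.7 [221. 233.] 0.57
plinth_face [ 0.675 -0.179  0.045] along 352.8 [224. 233.] 0.93
plinth [ 0.682 -0.191  0.02 ] along 366.5 [229. 229.] 0.63
clamp [0.6   0.165 0.   ] along 1.0 [316. 336.] 0.87
10.05 mm from start [-0.8 47.7  0.8] F tool [-4.1 -4.9 -4. ] torq [0.5  0.69 0.75]
angle 0.344 tang -5.5 radial(+pivot) -3.2
```

View pics/c_s2.png

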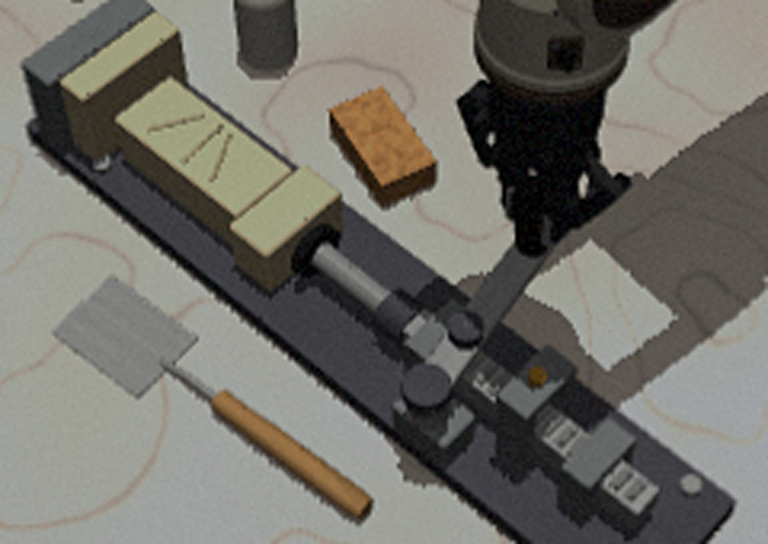

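The scene crop shows the pad now touching the totem's head, at about (315,245). The nose has advanced about 2 teeth, and there is at most a small foot/plinth gap. Now return and make stroke 3.

Emit:
servo_tool --rows '[[1,[-0.1,-0.6,0],[0,0,0]],[1,[-0.08,-0.6,0],[0,0,0]],[1,[-0.04,-0.6,0],[0,0,0]],[1,[-0.01,-0.6,0],[0,0,0]],[1,[0.01,-0.6,0],[0,0,0]],[1,[0.04,-0.6,0],[0,0,0]],[1,[0.06,-0.6,0],[0,0,0]],[1,[0.07,-0.4,0],[0,0,0]],[1,[0.01,-0.1,0],[0,0,0]],[1,[-0.08,0.5,0],[0,0,0]],[1,[-0.07,0.6,0],[0,0,0]],[1,[-0.04,0.6,0],[0,0,0]],[1,[-0.01,0.6,0],[0,0,0]],[1,[0.01,0.6,0],[0,0,0]],[1,[0.04,0.6,0],[0,0,0]],[1,[0.06,0.6,0],[0,0,0]],[1,[0.05,0.3,0],[0,0,0]],[1,[0.03,0.2,0],[0,0,0]],[1,[0.01,0.1,0],[0,0,0]]]'

```text
time_s: 12.42
tool_pos: [0.5146, 0.1244, 0.125]
ee_rot: [-179.9, 0.1, 13.0]
wrist_force: [-8.6, 2.8, 2.5]
opening: 0.025
```

```bash
python3 s.py;python3 c.py s3.png; python3 s.py
```

```text
12.43 mm from start [-1.6 47.5  1.1] F tool [-7.8 -4.7 -2.5] torq [0.41 1.23 0.48]
angle 0.342 tang -5.9 radial(+pivot) -6.9
ram_nose [0.621 0.077 0.045] along 91.5 [284. 307.] 0.75
totem [ 0.655 -0.088  0.02 ] along 259.8 [250. 259.] 0.68
totem_foot [ 0.675 -0.185  0.045] along 358.8 [223. 232.] 0.56
plinth_face [ 0.676 -0.189  0.045] along 362.8 [222. 230.] 0.92
plinth [ 0.673 -0.194  0.02 ] along 366.9 [227. 232.] 0.79
clamp [0.606 0.161 0.   ] along 5.8 [316. 333.] 0.97
12.78 mm from start [-1.6 47.6  1.1] F tool [-7.3 -3.6 -3.6] torq [0.29 1.15 0.44]
angle 0.343 tang -4.8 radial(+pivot) -6.6
```

```bash
python3 b.py w3.png
```

```text
12.775 [0.51468219 0.12435802 0.12502907] [-1.79958347e+02  8.48065867e-02  1.29576786e+01] [-7.94761073  1.91322671  3.60092451] 0.025077298261378157
lever_peg [0.516 0.124 0.125] tool [0.001 0.001 0.   ] [328. 324.] 0.92
ram_nose [0.619 0.075 0.045] tool [0.09  0.071 0.08 ] [ 72. 476.] 0.56
```

View pics/w3.png

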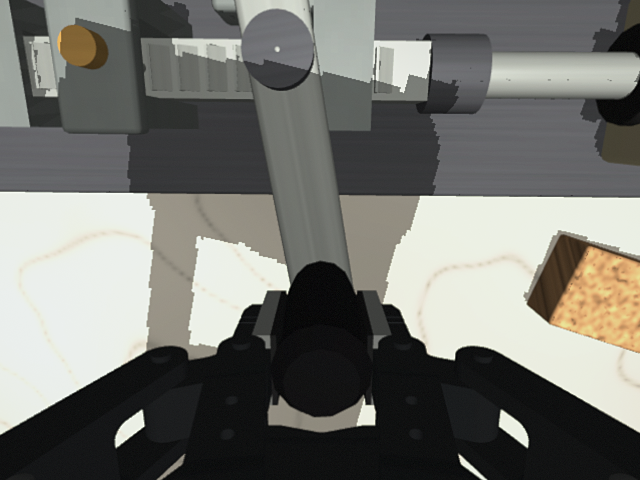

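View pics/c_s3.png

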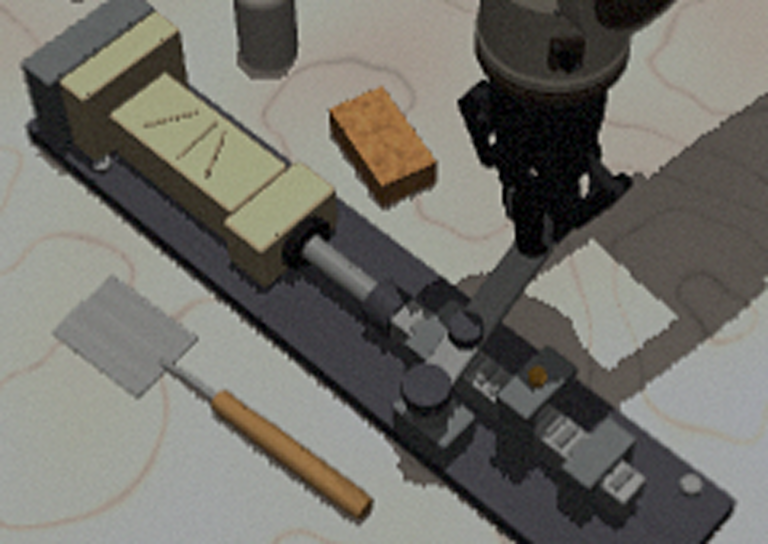

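The peg sits centred in the pads at about (322,340), and the totem has been pushed closer to the plinth. Stroke 4 gets a 1 mm outward trim to ease the radial load.

Emit:
servo_tool --rows '[[1,[-0.14,-0.6,0],[0,0,0]],[1,[-0.12,-0.6,0],[0,0,0]],[1,[-0.06,-0.6,0],[0,0,0]],[1,[-0.01,-0.6,0],[0,0,0]],[1,[0.01,-0.6,0],[0,0,0]],[1,[0.04,-0.6,0],[0,0,0]],[1,[0.06,-0.6,0],[0,0,0]],[1,[0.09,-0.5,0],[0,0,0]],[1,[0.02,-0.1,0],[0,0,0]],[1,[-0.1,0.6,0],[0,0,0]],[1,[-0.07,0.6,0],[0,0,0]],[1,[-0.04,0.6,0],[0,0,0]],[1,[-0.01,0.6,0],[0,0,0]],[1,[0.01,0.6,0],[0,0,0]],[1,[0.04,0.6,0],[0,0,0]],[1,[0.06,0.6,0],[0,0,0]],[1,[0.06,0.3,0],[0,0,0]],[1,[0.04,0.2,0],[0,0,0]],[1,[0.01,0.1,0],[0,0,0]]]'

```text
time_s: 15.55
tool_pos: [0.5138, 0.1241, 0.1251]
ee_rot: [-179.9, 0.1, 13.0]
wrist_force: [-7.9, 8.6, -1.2]
opening: 0.0253
```

```bash
python3 s.py;python3 c.py s4.png; python3 s.py
```

```text
15.55 mm from start [-2.6 47.6  1. ] F tool [ -5.7 -10.2   1.2] torq [1.23 1.08 0.87]
angle 0.343 tang -11.0 radial(+pivot) -4.0
totem [ 0.664 -0.216  0.02 ] along 386.9 [219. 231.] 0.24
totem_foot [ 0.672 -0.182  0.045] along 355.0 [223. 233.] 0.93
plinth_face [ 0.677 -0.186  0.045] along 360.0 [223. 231.] 0.86
plinth [ 0.676 -0.208  0.02 ] along 381.4 [224. 228.] 0.72
clamp [ 0.536 -0.213  0.   ] along 354.7 [204. 274.] 0.65
15.9 mm from start [-2.6 47.6  1.1] F tool [-5.4 -7.1  2.6] torq [0.95 0.98 0.87]
angle 0.343 tang -7.9 radial(+pivot) -4.2
```

View pics/c_s4.png

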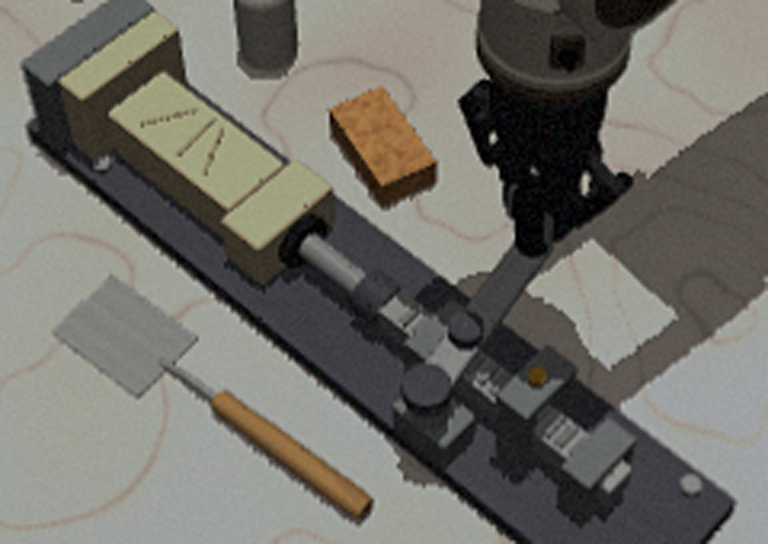

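Emit:
servo_tool --rows '[[1,[-0.14,-0.6,0],[0,0,0]],[1,[-0.12,-0.6,0],[0,0,0]],[1,[-0.06,-0.6,0],[0,0,0]],[1,[-0.01,-0.6,0],[0,0,0]],[1,[0.01,-0.6,0],[0,0,0]],[1,[0.04,-0.6,0],[0,0,0]],[1,[0.06,-0.6,0],[0,0,0]],[1,[0.09,-0.5,0],[0,0,0]],[1,[0.02,-0.1,0],[0,0,0]]]'

```text
time_s: 17.02
tool_pos: [0.5019, 0.1706, 0.1253]
ee_rot: [-180.0, 0.1, 13.0]
wrist_force: [-6.6, -4.8, -0.9]
opening: 0.0249
```

```bash
python3 s.py
```

```text
17.02 mm from start [-3.7 -0.3  0.9] F tool [-7.5  3.2  0.9] torq [-0.63  1.03 -0.44]
angle -0.001 tang 4.5 radial(+pivot) -6.8
```

Emit:
servo_tool --rows '[[1,[0.15,0,0],[0,0,0]],[1,[0.15,0,0],[0,0,0]],[1,[0,0,0],[0,0,0]]]'

```text
time_s: 17.4
tool_pos: [0.5023, 0.1715, 0.1252]
ee_rot: [-179.9, 0.4, 13.0]
wrist_force: [-35.9, -1.5, 14.2]
opening: 0.0257
```

```bash
python3 s.py; python3 b.py w4.png | grep -v plinth
```

```text
17.4 mm from start [-3.2 -1.2  1. ] F tool [-35.4  -6.7 -13.9] torq [-0.2   5.12  0.13]
angle -0.007 tang 0.0 radial(+pivot) -36.0
17.4 [0.50225577 0.17154556 0.12519138] [-179.90417643    0.39880893   12.99770722] [-35.89758443  -1.45633048  14.15861216] 0.025675812663305552
clamp [0.597 0.166 0.   ] tool [0.092 0.026 0.125] [ 80. 369.] 0.64
lever_peg [0.506 0.172 0.125] tool [0.004 0.001 0.   ] [321. 324.] 0.64
ram_nose [0.62  0.066 0.045] tool [0.092 0.13  0.079] [ 68. 606.] 0.85
totem_foot [0.594 0.171 0.045] tool [0.089 0.021 0.08 ] [ 75. 368.] 0.19
```

Emit:
servo_tool --rows '[[0.45,[0,0,0],[0,0,0]],[0.45,[0,0,0],[0,0,0]],[0.45,[0,0,0],[0,0,0]],[1,[0,0,0],[0,0,0]],[1,[0,0,0],[0,0,0]],[1,[0,0,0],[0,0,0]],[1,[0,0,0],[0,0,0]]]' --force 30

```text
time_s: 18.68
tool_pos: [0.5055, 0.171, 0.1255]
ee_rot: [-180.0, -0.0, 12.9]
wrist_force: [-1.9, 0.5, 3.9]
opening: 0.0252
```

```bash
python3 s.py; python3 b.py w5.png | grep -v plinth
```

```text
18.68 mm from start [-0.1  0.1  0.7] F tool [-1.8 -0.9 -3.9] torq [0.04 0.12 0.04]
angle 0.002 tang -0.6 radial(+pivot) -1.9
18.675 [0.50553308 0.17101859 0.12549333] [-1.79991760e+02 -1.80105540e-02  1.29367379e+01] [-1.93055566  0.49922613  3.85702672] 0.025245276797188496
clamp [0.598 0.169 0.   ] tool [0.09  0.023 0.126] [ 85. 362.] 0.81
lever_peg [0.507 0.172 0.125] tool [ 0.001 -0.001  0.   ] [328. 320.] 0.89
ram_nose [0.619 0.066 0.045] tool [0.087 0.128 0.081] [ 80. 598.] 0.64
```

Emit:
servo_tool --rows '[[1,[-0.09,0.6,0],[0,0,0]],[1,[-0.06,0.6,0],[0,0,0]],[1,[-0.04,0.6,0],[0,0,0]],[1,[-0.01,0.6,0],[0,0,0]],[1,[0.01,0.6,0],[0,0,0]],[1,[0.04,0.6,0],[0,0,0]],[1,[0.06,0.4,0],[0,0,0]],[1,[0.02,0.15,0],[0,0,0]],[1,[0.02,0.15,0],[0,0,0]]]'

```text
time_s: 20.2
tool_pos: [0.5133, 0.1296, 0.125]
ee_rot: [-179.9, 0.2, 13.0]
wrist_force: [-12.9, 7.6, 9.4]
opening: 0.0249
```

Emit:
servo_tool --rows '[[1,[0.02,0.15,0],[0,0,0]],[1,[0.02,0.15,0],[0,0,0]]]'

```text
time_s: 20.45
tool_pos: [0.5145, 0.1269, 0.125]
ee_rot: [-179.9, 0.1, 13.0]
wrist_force: [-11.0, 9.5, 6.9]
opening: 0.0252
```

```bash
python3 s.py
```

```text
20.45 mm from start [-1.2 45.1  1.1] F tool [ -8.6 -11.8  -6.8] torq [1.4  1.65 0.64]
angle 0.325 tang -12.9 radial(+pivot) -6.8
```

Emit:
servo_tool --rows '[[1,[0.02,0.15,0],[0,0,0]],[1,[0.01,0.05,0],[0,0,0]]]'

```text
time_s: 20.7
tool_pos: [0.5151, 0.125, 0.125]
ee_rot: [-179.9, 0.2, 13.0]
wrist_force: [-12.7, 9.0, 7.8]
opening: 0.0252
```

```bash
python3 s.py; python3 c.py s5.png; python3 s.py
```

```text
20.7 mm from start [-1.1 47.1  1.1] F tool [-10.4 -11.7  -7.7] torq [1.27 1.96 0.52]
angle 0.339 tang -13.1 radial(+pivot) -8.4
ram_nose [0.625 0.056 0.045] along 112.3 [279. 301.] 0.75
totem [ 0.649 -0.095  0.02 ] along 265.0 [248. 260.] 0.67
totem_foot [ 0.674 -0.184  0.045] along 357.2 [223. 232.] 0.84
plinth_face [ 0.682 -0.185  0.045] along 360.3 [224. 229.] 0.84
plinth [ 0.679 -0.189  0.02 ] along 364.0 [229. 230.] 0.73
clamp [0.601 0.157 0.   ] along 8.8 [314. 334.] 0.62
21.05 mm from start [-1.1 47.1  1.1] F tool [-10.8 -10.7  -8.2] torq [1.13 1.94 0.53]
angle 0.339 tang -12.3 radial(+pivot) -9.0
```

Correcting for the grip's friction torque on the peg (moment about z divided by 0.14 m) gives a true pull of about 2, 2, 2.5, 5 and 9 N over strokes 1 to 5. To confirm, I'll measure again without gripping. I'll loosen the jaws and push with one pad over the end of this same stroke, which gains no tooth.

Emit:
servo_tool --rows '[[0.6,[0,0,0],[0,0,0]],[0.6,[0,-0.3,0],[0,0,0]],[0.6,[0,0,0],[0,0,0]]]'

```text
time_s: 21.42
tool_pos: [0.5155, 0.1274, 0.1251]
ee_rot: [-180.0, 0.0, 12.9]
wrist_force: [-2.3, 4.5, -2.0]
opening: 0.0339
```

```bash
python3 s.py; python3 b.py w6.png | grep peg
```

```text
21.43 mm from start [-0.2 44.8  1.1] F tool [-1.2 -4.9  2. ] torq [0.54 0.34 0.03]
angle 0.323 tang -5.0 radial(+pivot) -0.5
lever_peg [0.514 0.132 0.125] tool [-0.    -0.005  0.   ] [332. 308.] 0.68
```

Emit:
servo_tool --rows '[[0.6,[0,0.3,0],[0,0,0]],[0.6,[0,0.3,0],[0,0,0]],[0.6,[0,0.1,0],[0,0,0]],[0.6,[0,0,0],[0,0,0]]]'

```text
time_s: 22.32
tool_pos: [0.5174, 0.1207, 0.1253]
ee_rot: [-179.9, -0.0, 12.9]
wrist_force: [-0.5, 7.7, -5.2]
opening: 0.0343
```

```bash
python3 s.py; python3 b.py w6.png | grep peg
```

```text
22.32 mm from start [ 0.3 51.8  0.9] F tool [ 1.2 -7.6  5.2] torq [ 1.16 -0.04 -0.02]
angle 0.373 tang -7.2 radial(+pivot) 2.7
lever_peg [0.517 0.124 0.125] tool [ 0.001 -0.004  0.   ] [330. 311.] 0.72
```

Emit:
servo_tool --rows '[[0.6,[0,0.08,0],[0,0,0]]]'

```text
time_s: 22.85
tool_pos: [0.5176, 0.1201, 0.1253]
ee_rot: [-179.9, -0.0, 12.9]
wrist_force: [-0.0, 10.9, -6.1]
opening: 0.0341
```

```bash
python3 s.py
```

```text
22.85 mm from start [ 0.3 52.3  0.9] F tool [  2.4 -10.6   6.2] torq [ 1.51 -0.01 -0.09]
angle 0.377 tang -10.0 radial(+pivot) 4.5
```

Emit:
servo_tool --rows '[[0.6,[0,0.06,0],[0,0,0]]]'

```text
time_s: 22.98
tool_pos: [0.5177, 0.1197, 0.1253]
ee_rot: [-179.9, -0.0, 12.9]
wrist_force: [-0.6, 14.4, -5.1]
opening: 0.0342
```

```bash
python3 s.py; python3 c.py s6.png;python3 s.py
```

```text
22.98 mm from start [ 0.3 52.8  0.9] F tool [  2.6 -14.2   5.1] torq [ 2.13  0.06 -0.06]
angle 0.381 tang -13.4 radial(+pivot) 5.4
ram_nose [0.616 0.188 0.045] along -17.7 [317. 337.] 0.5
totem [ 0.656 -0.079  0.02 ] along 251.6 [253. 260.] 0.73
totem_foot [ 0.677 -0.182  0.045] along 356.8 [224. 231.] 0.63
plinth_face [ 0.677 -0.178  0.045] along 352.6 [225. 232.] 0.71
plinth [ 0.674 -0.194  0.02 ] along 367.7 [226. 231.] 0.68
clamp [0.597 0.167 0.   ] along -1.8 [316. 338.] 0.65
23.32 mm from start [ 0.3 52.8  0.9] F tool [  2.9 -11.8   5.9] torq [ 1.7  -0.03 -0.03]
angle 0.381 tang -10.9 radial(+pivot) 5.2
```

The one-pad readings, with no grip torque, show about 7 to 9 N up to the far stop and then a steep rise on the stop itself. That is biting but not yet clearly stiff, so one more tooth should bring it to about 14 N. I'll return with the open jaws and make stroke 6 in watched steps.

Emit:
servo_tool --rows '[[0.6,[-0.05,-0.6,0],[0,0,0]],[0.6,[-0.08,-0.6,0],[0,0,0]],[0.6,[-0.08,-0.6,0],[0,0,0]],[0.6,[-0.04,-0.6,0],[0,0,0]],[0.6,[-0.01,-0.6,0],[0,0,0]],[0.6,[0.02,-0.6,0],[0,0,0]],[0.6,[0.04,-0.6,0],[0,0,0]],[0.6,[0.06,-0.6,0],[0,0,0]],[0.6,[0.08,-0.6,0],[0,0,0]],[0.6,[0.06,-0.2,0],[0,0,0]],[0.6,[0,-0.2,0],[0,0,0]]]'

```text
time_s: 24.7
tool_pos: [0.5048, 0.1757, 0.1254]
ee_rot: [-180.0, -0.0, 12.9]
wrist_force: [0.8, -0.3, -0.2]
opening: 0.0341
```

```bash
python3 s.py; python3 b.py w7.png | egrep "peg|nose"
```

```text
24.7 mm from start [ 0.2 -4.6  0.8] F tool [0.7 0.5 0.2] torq [-0.12 -0.12  0.01]
angle -0.033 tang 0.3 radial(+pivot) 0.8
lever_peg [0.506 0.172 0.125] tool [-0.     0.004  0.   ] [331. 333.] 0.75
ram_nose [0.623 0.055 0.045] tool [0.088 0.144 0.08 ] [ 76. 635.] 0.94
```

Emit:
servo_tool --rows '[[0.6,[0,0.5,0],[0,0,0]],[0.6,[0,0.4,0],[0,0,0]],[0.6,[-0.08,0.5,0],[0,0,0]],[0.6,[-0.06,0.5,0],[0,0,0]],[0.6,[-0.04,0.5,0],[0,0,0]],[0.6,[-0.02,0.5,0],[0,0,0]],[0.6,[0,0.5,0],[0,0,0]],[0.6,[0.02,0.5,0],[0,0,0]],[0.6,[0.04,0.4,0],[0,0,0]],[0.6,[0.02,0.2,0],[0,0,0]]]'

```text
time_s: 26.35
tool_pos: [0.5122, 0.132, 0.1249]
ee_rot: [-179.9, 0.2, 13.0]
wrist_force: [-12.8, 11.7, 1.6]
opening: 0.0341
```

```bash
python3 s.py
```

```text
26.35 mm from start [-2.4 39.6  1.2] F tool [ -9.9 -14.3  -1.5] torq [1.71 1.92 0.18]
angle 0.285 tang -15.3 radial(+pivot) -8.3
```

Emit:
servo_tool --rows '[[0.6,[0.02,0.2,0],[0,0,0]],[0.6,[0.02,0.2,0],[0,0,0]],[0.6,[0.02,0.2,0],[0,0,0]]]'

```text
time_s: 26.72
tool_pos: [0.514, 0.1264, 0.1248]
ee_rot: [-179.9, 0.2, 13.0]
wrist_force: [-13.7, 10.6, 1.6]
opening: 0.0345
```

```bash
python3 s.py
```

```text
26.73 mm from start [-1.8 45.4  1.3] F tool [-11.  -13.4  -1.5] torq [1.67 1.99 0.23]
angle 0.327 tang -14.9 radial(+pivot) -8.9
```

Emit:
servo_tool --rows '[[0.6,[0.03,0.2,0],[0,0,0]],[0.6,[0.03,0.2,0],[0,0,0]]]'

```text
time_s: 26.98
tool_pos: [0.5154, 0.1227, 0.1248]
ee_rot: [-179.9, 0.2, 13.0]
wrist_force: [-13.6, 10.5, 2.4]
opening: 0.0338
```

```bash
python3 s.py
```

```text
26.98 mm from start [-1.3 49.4  1.3] F tool [-10.9 -13.3  -2.3] torq [1.69 2.08 0.22]
angle 0.356 tang -15.0 radial(+pivot) -8.4
```

Emit:
servo_tool --rows '[[0.6,[0.03,0.15,0],[0,0,0]],[0.6,[0.02,0.1,0],[0,0,0]]]'

```text
time_s: 27.22
tool_pos: [0.5164, 0.1204, 0.1248]
ee_rot: [-179.8, 0.2, 13.0]
wrist_force: [-15.7, 11.6, 1.8]
opening: 0.0339
```

```bash
python3 s.py;python3 b.py w8.png | egrep "peg|nose";python3 s.py
```

```text
27.23 mm from start [-0.9 51.9  1.3] F tool [-12.7 -14.9  -1.8] torq [1.7  2.21 0.2 ]
angle 0.374 tang -17.0 radial(+pivot) -9.6
lever_peg [0.517 0.125 0.125] tool [ 0.001 -0.004 -0.   ] [328. 310.] 0.88
ram_nose [0.625 0.042 0.045] tool [0.089 0.101 0.079] [ 76. 542.] 0.64
27.62 mm from start [-0.8 51.9  1.3] F tool [-10.6 -13.3  -1.2] torq [1.51 2.   0.22]
angle 0.374 tang -15.1 radial(+pivot) -7.8
```

The full stroke reached 0.34 rad at about 13 to 15 N, which is clearly stiff and inside the target band, so I stop pumping. Now I'll bring the lever back to the starting stop.

Emit:
servo_tool --rows '[[0.6,[-0.05,-0.6,0],[0,0,0]],[0.6,[-0.08,-0.6,0],[0,0,0]],[0.6,[-0.08,-0.6,0],[0,0,0]],[0.6,[-0.04,-0.6,0],[0,0,0]],[0.6,[-0.01,-0.6,0],[0,0,0]],[0.6,[0.02,-0.6,0],[0,0,0]],[0.6,[0.04,-0.6,0],[0,0,0]],[0.6,[0.06,-0.6,0],[0,0,0]],[0.6,[0.08,-0.5,0],[0,0,0]],[0.6,[0.05,-0.3,0],[0,0,0]],[0.6,[0,-0.2,0],[0,0,0]],[0.6,[0,0,0],[0,0,0]]]'

```text
time_s: 29.12
tool_pos: [0.5049, 0.1762, 0.1254]
ee_rot: [-180.0, -0.0, 12.9]
wrist_force: [0.1, 0.8, 0.7]
opening: 0.0339
```

```bash
python3 s.py;python3 b.py w9.png | egrep "peg|nose"
```

```text
29.12 mm from start [ 0.5 -5.1  0.8] F tool [ 0.3 -0.7 -0.7] torq [-0.02  0.04  0.03]
angle -0.036 tang -0.8 radial(+pivot) 0.1
lever_peg [0.507 0.172 0.125] tool [0.001 0.004 0.   ] [329. 335.] 0.67
```

Emit:
servo_tool --rows '[[0.6,[0,-0.05,0],[0,0,0]],[0.6,[0,-0.05,0],[0,0,0]]]'

```text
time_s: 29.78
tool_pos: [0.5047, 0.1769, 0.1253]
ee_rot: [180.0, -0.0, 12.9]
wrist_force: [1.3, -3.4, 0.5]
opening: 0.0344
```

Emit:
servo_tool --rows '[[0.6,[0,-0.05,0],[0,0,0]],[0.6,[0,-0.05,0],[0,0,0]]]'

```text
time_s: 30.02
tool_pos: [0.5047, 0.177, 0.1253]
ee_rot: [179.9, 0.0, 12.9]
wrist_force: [3.0, -14.4, 0.1]
opening: 0.034
```

It is firm against the starting stop. Centre the jaws, open and lift away.

Emit:
servo_tool --rows '[[0.6,[0,0.4,0],[0,0,0]],[0.6,[0,0.2,0],[0,0,0]],[0.35,[0,0,0],[0,0,0]],[0.35,[0,0,0],[0,0,0]],[0.35,[0,0,0],[0,0,0]],[0.35,[0,0,-2],[0,0,0]],[0.35,[0,0,-3],[0,0,0]],[0.35,[0,0,-4],[0,0,0]],[0.35,[-2,0,-4],[0,0,0]],[0.35,[-4,0,0],[0,0,0]],[0.35,[-3,0,0],[0,0,0]],[0.35,[0,0,0],[0,0,0]],[0.35,[0,0,0],[0,0,0]]]'

```text
time_s: 31.65
tool_pos: [0.4185, 0.1521, 0.2555]
ee_rot: [-180.0, -0.0, 12.9]
wrist_force: [-0.3, 0.5, -0.2]
opening: 0.0551
```

```bash
python3 s.py;python3 c.py s9.png;python3 b.py w10.png | egrep "peg|nose"
```

```text
31.65 mm from start [ -89.1   -1.  -129.4] F tool [-0.1 -0.5  0.2] torq [-0.03 -0.02  0.01]
angle -0.006 tang -0.5 radial(+pivot) -0.2
ram_nose [0.629 0.051 0.045] along 118.2 [278. 298.] 0.96
totem [ 0.651 -0.094  0.02 ] along 264.8 [248. 259.] 0.77
totem_foot [ 0.669 -0.19   0.045] along 361.7 [221. 233.] 0.85
plinth_face [ 0.674 -0.187  0.045] along 360.4 [222. 232.] 0.93
plinth [ 0.681 -0.189  0.02 ] along 364.4 [229. 230.] 0.81
clamp [0.598 0.16  0.   ] along 5.0 [315. 336.] 0.59
lever_peg [0.507 0.172 0.125] tool [0.091 0.001 0.13 ] [ 82. 323.] 0.79
```

View pics/c_s9.png

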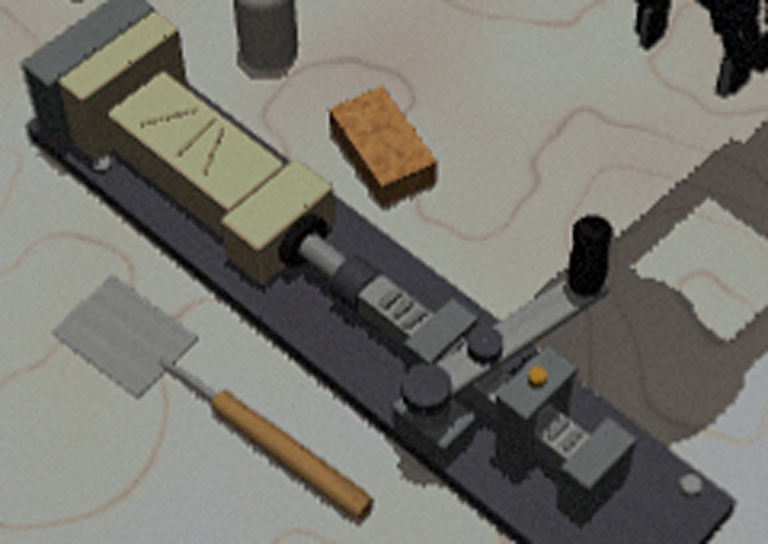

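The final crop shows the totem against the plinth at about (110,110) and the pad stem pushed in at (325,250). The ram is six teeth forward, and the lever is at its start with the peg free at (590,250). Everything around it is unmoved.

```bash
python3 -c "
from rig import arm
print(arm.job_done())"
```

```text
the job is handed in; nothing more can be done
None
```

I pumped the lever by its peg through six full strokes, then swung it back to its starting stop and let go. I handed the job in at about 32 s. No verdict was reported.

- **Strokes:** each one reached about 0.34 rad, past the 0.33 needed. Between strokes the lever came back well below 0.04 rad. The camera shows the ram about six teeth forward.
- **Stiffness:** corrected for friction between the grip and the peg, the pull was about 2, 2, 2.5 and 5 N for strokes 1–4. It was 8–9 N on stroke 5 and about 13 N near the end of stroke 6, so I stopped there. The very last reading of stroke 6 was about 15 N while moving and 13 N once settled.
- **Uncertainty in the pull:** these readings scatter by 1–2 N, so 15 N may be right at the top of your 10–15 N band. I saw no sign of cracking, but the scene pictures are coarse.
- **Final state:** the lever was pressed firmly against its starting stop (about 14 N with no further movement), then released, and the gripper was lifted clear. In the last picture the totem appears to bear on the plinth, and everything else visible is where it was. That picture leaves out the bowl, the brown totems and the brush cup.
- **Problems along the way:** early on, while gripping the peg, the jaws crept about 4 mm outward on it. A test move to correct this pulled about 36 N at the peg, so I opened the jaws, re-centred and regripped. I made stroke 6 with the jaws loose around the peg.
- **Disagreement between checks:** the image-based positions of the foot, the plinth face and the ram nose varied by 5–10 mm. I judged the end point by the lever's feel instead.

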